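# Poise a capped flask over the cooling block

## Task

Slide the cooling block's blue cover open by its black grip until it meets its stop. Then pick up the amber flask from the white tray by its cap, lift it over the top of the splash guard (not round its end) and finish still holding it upright and still over the open well, centred, with its bottom about 15 mm above the rim, ready to be lowered in: the program ends with the flask in the gripper, nothing put down. The flask must not touch the guard or the block, and the other glassware is to be left where it stands.

Things in the scene. Friction and masses are not known exactly. Their poses are not given: they have to be found in the camera images.
- cover (a joint): sliding cover of the cooling block, a blue plate 112 x 130 x 8 mm on top of the block. Value in m: 0 = well fully covered, grows as the cover slides along the block's +x axis, with about 2.5 N of friction; it stays where it is left. It starts covering most or all of the well. The fully open stop is a rigid one, about 0.11; feel for it.
- cover_grip (a point): point to grip on the cover: in the middle of a black upright bar on the plate's middle, 14 mm thick along the sliding direction, 50 mm wide across it, top 17 mm above this point, plate's top surface 24 mm below it. Same axes as the block: slides along its own +x. 123 mm above the bench.
- block: dry cooling block, a low white and grey box with blue side stripes, 240 (x) x 150 (y) x 90 mm high, fixed to the bench; origin under its centre, z up. The well is in its -x half (the end with the dark display and steel knob, roughly towards the robot), the cover parks over its +x half. It may stand on either side of the guard.
- well (a point): centre of the mouth of the block's round well, level with the rim (top of the block, 90 mm above the bench), 55 mm from the block's centre towards its -x end. Well 100 mm across, 38 mm deep, aluminium floor. Axes as the block.
- flask: loose round amber flask with a flat bottom and white cap with a red band; origin at the centre of its underside, z up. Bulb 84 mm across (widest 36 mm above the underside), neck 26 mm, cap 34 mm across from 106 to 138 mm above the underside. 0.2 to 0.4 kg. It stands on the tray, whose top is 6 mm above the bench.
- flask_cap (a point): point on the flask's axis in the middle of its cap, 122 mm above its underside: where to grip
- guard: splash guard fixed between tray and block: clear upright panel with a yellow top edge, 340 mm long (its x, roughly away from the robot), 8 mm thick (top edge 12 mm), 120 mm high, on two feet; origin under its centre
- tray: white ceramic tile 200 x 160 x 6 mm fixed on the bench, on the other side of the guard from the block; the flask and two vials stand on it; origin under its centre
- vial_1: small amber vial with black cap, 26 mm across, 50 mm high, on a corner of the tray; origin at its underside; leave alone
- vial_2: small amber vial with black cap, 26 mm across, 50 mm high, on a corner of the tray; origin at its underside; leave alone
- bottle_1: amber bottle with blue cap, 60 mm across, 140 mm high; origin at its underside; leave alone
- bottle_2: amber bottle with blue cap, 60 mm across, 140 mm high; origin at its underside; leave alone
- jar: white jar with red cap, 72 mm across, 120 mm high; origin at its underside; leave alone
- beaker: clear glass beaker, 70 mm across, 90 mm high; origin at its underside; leave alone
- bowl: white ceramic bowl, 90 mm across, 40 mm high; origin at its underside; leave alone
Mind the look-alikes: they are no part of the job. Leave any purple look-alike of the flask alone.

How it is judged:
By the outcome, as a careful person would: the job done as asked, in the order asked, and still so for the second after the job is handed in, while the arm keeps its last pose, push and grip.
It also fails if it takes over 58 s, if anything falls off the work surface, if the arm or the gripper's body presses on something with over 40 N, if the wrist force passes 120 N, or if a joint passes its speed limit or range.

## Robot

A 6-joint arm with a two-finger parallel gripper is mounted at the origin on the work surface. World frame = base frame: x ahead of the robot, y to its left, z up, the work surface at z = 0. Lengths are in m, angles in rad, forces in N, time in s.
With the tool pointing down it reaches from about 0.425 to 1.125 m from the base axis. Payload 14.9 kg.
Tool frame: the origin (TCP) lies at the very end of the fingers, on their centre line; the grasp point (between the pads) lies 19 mm behind it; z points along the fingers, y is the line along which they close (so a half turn about z gives the same grasp; the last joint's range is limited). The gripper opens to 91 mm and grips with 3 to 60 N. Pads are 32 mm wide; open, the fingers measure 118 mm over their backs; the gripper's body (76 mm by 178 mm) begins 60 mm behind the grasp point.
Start: joints at [1.239, 0.379, 1.734, -0, 1.028, -0.033], TCP at [0.206, 0.669, 0.214] pointing down, gripper open.
Joint ranges: [-2.77, 2.77], [-0.74, 2.19], [0, 2.66], [-1.06, 4.2], [0.31, 2.87], [-3.08, 3.08]. Speed limits (rad/s): [1.89, 1.89, 2.39, 3.14, 3.14, 3.14].

## Interface

Orientations are given as a unit quaternion [w, x, y, z].
In Python, from bench import bot, imaging gives the robot as it stands.
- The arm moves only by the tool play_rows, never from a script. Its argument "commands" is a list of rows, each a list of 5 numbers: the shift along the tool's x, y, z as a fraction of full scale, then the turn about the tool's z as a fraction of full scale, then the closure, from -1 (fully open) to 1 (shut). A call has 1 to 5 rows; each row is the pose to reach, as a shift and turn from the pose commanded when the call began, along the tool's axes at that moment, turning the shorter way round; what a row does not reach only later rows make up. Full scale, the value 1, is 100 mm for a shift and 360 degrees for a turn. A row lasts 1/10 s, in which the tool goes at most 50 mm and 8.59 degrees, less where a joint would pass 70% of its speed; a pose out of reach is approached as far as the arm can. A call with a number of a shift or a turn outside -1 to 1 is refused whole. A call with a gripper value outside its range is refused whole. The fingers move at their own pace and stop on an object; the grip force is fixed at half the most. Time passes only in rows, so rows that repeat a pose let the fingers close. It gives the time, the measured TCP pose, the force, the opening and the grip force at its end, in the units of the state.
- bot.state(): the state, without advancing time (a new reading comes with each control period).
- imaging.camera(name): name is "scene" or "top" or "wrist"; returns the picture (420x560x3 uint8, red, green, blue); there is no depth.
- imaging.camera_model(name): a dict with "camera_matrix" (3x3 intrinsics, pixels), "D" ([k1, k2, p1, p2, k3] as OpenCV has them; the pictures are not rectified), "extrinsics" (4x4, takes a point from world to camera coordinates). Camera axes: x right, y down, z forward; pixel columns grow to the right and rows downward; lengths in m; the calibration is good to about 2 mm. A picture is of the moment at which its call begins: read the wrist's pose just before it. camera_model takes no time and is no camera call; for the wrist camera it gives the pose at the moment of the call.
- bot.hand_in(): hands the job in; it is judged then, once.
The state is a dict: "time": time; "joint_pos": joint angles; "dq": joint speeds; "tau": joint torques, N m; "ee_pos": TCP position; "tcp_rot": TCP orientation; "force": force on the tool from outside, world axes, zero at the start; "wrist_torque": the same for the moment, N m; "grip_width": opening from 0.0 (shut) to 1.0 (fully open); "finger_force": force on a finger pad.
Only numpy, scipy, OpenCV 4.12 (cv2) and the standard library are available. Lean on these libraries where they do the work, as an engineer would, in place of code of your own. Each camera call takes 0.05 s, during which the arm holds its last target. There are 200 camera calls.

## Working session

There is one attempt and no reset: what is moved stays moved. The work goes in short steps, Python scripts to look and compute and a tool call to move; the robot and the scene stay as the last step left them, time stands still between calls to the robot, and variables do not carry over. Pictures are saved under pics/ and viewed, at most 10 in all, crops included, and the job is handed in when it is done.

Besides the shell and the picture viewer there is one more tool, called as name([rows], argument=value, ...), one row to a line, values as JSON. play_rows: Moves the arm, as the interface text tells. Shift numbers are shares of 100 mm and turn numbers shares of 360 degrees, none past 1 either way. Its arguments: {"type":"object","properties":{"commands":{"type":"array","items":{"type":"array","items":{"type":"number","minimum":-1,"maximum":1}}}},"required":["commands"]}

```bash
mkdir -p pics; ls; python3 - <<'E'
from bench import bot, imaging
import cv2,numpy as np
s=bot.state();print(s)
for n in("scene","top"):
    im=imaging.camera(n);cv2.imwrite(f"pics/{n}0.png",cv2.cvtColor(im,cv2.COLOR_RGB2BGR))
    m=imaging.camera_model(n);print(n,m)
E
```

```text
pics
{'time': 0.0, 'joint_pos': array([ 1.23870437e+00,  3.79417362e-01,  1.73477706e+00, -1.89810304e-05,
        1.02849550e+00, -3.33247502e-02]), 'dq': array([ 0.00062539, -0.00224252,  0.00091148, -0.00011418, -0.00133883,
        0.00119126]), 'tau': array([-5.66150105e-03, -7.63696790e+01, -4.34376311e+01,  6.48285798e-02,
        4.24645515e-02, -1.03432774e-04]), 'ee_pos': array([0.20593672, 0.66860784, 0.21328394]), 'tcp_rot': array([-9.16921234e-05,  1.48823760e-01,  9.88863584e-01, -5.40977425e-04]), 'force': array([-0.01505525, -0.6279553 , -0.07970793]), 'wrist_torque': array([ 0.02762937, -0.01472238,  0.0403732 ]), 'finger_force': 0.0, 'grip_width': 0.999353224900509}
scene {'camera_matrix': array([[389.79318396,   0.        , 278.51580248],
       [  0.        , 389.79318396, 207.93452075],
       [  0.        ,   0.        ,   1.        ]]), 'D': array([0.01415953, 0.        , 0.        , 0.        , 0.        ]), 'extrinsics': array([[-0.48581359,  0.87386525, -0.0185655 ,  0.28208697],
       [ 0.61409647,  0.32612974, -0.71869668, -0.28238643],
       [-0.62198929, -0.36055363, -0.69507583,  1.39816822],
       [ 0.        ,  0.        ,  0.        ,  1.        ]])}
top {'camera_matrix': array([[536.68081246,   0.        , 282.12466748],
       [  0.        , 536.68081246, 196.14204924],
       [  0.        ,   0.        ,   1.        ]]), 'D': array([0.060637, 0.      , 0.      , 0.      , 0.      ]), 'extrinsics': array([[-9.36671624e-05, -9.99926668e-01, -1.21099288e-02,
         1.30066157e-03],
       [-9.85858587e-01,  2.12170976e-03, -1.67565939e-01,
         5.81403896e-01],
       [ 1.67579345e-01,  1.19229819e-02, -9.85786491e-01,
         1.39326327e+00],
       [ 0.00000000e+00,  0.00000000e+00,  0.00000000e+00,
         1.00000000e+00]])}
```

View pics/scene0.png

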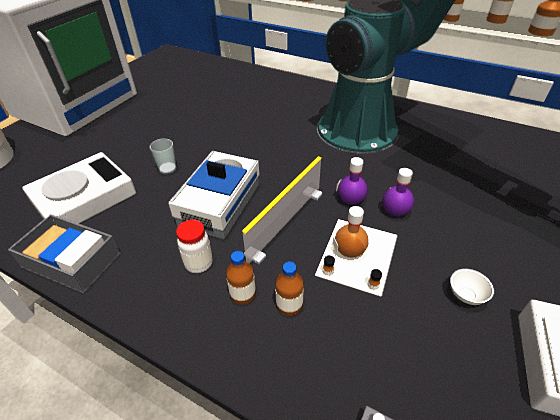

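View pics/top0.png

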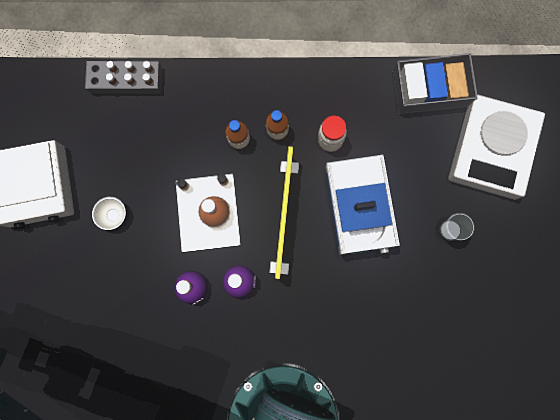

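The scene shows the flask at about (352,235) on the tray, the guard from (247,240) to (320,163), and the block grip at about (216,170). In the top view the cap is at (208,206), the grip at (365,206), and the guard edge runs from (291,148) to (278,278). The purple flasks sit nearer the robot. I'll enlarge both views next.

```bash
python3 - <<'E'
import cv2,numpy as np
def crop(f,x,y,w,h,k):
    c=cv2.resize(cv2.imread(f)[y:y+h,x:x+w],None,fx=k,fy=k,interpolation=cv2.INTER_CUBIC)
    for i in range(0,w,10):
        cv2.line(c,(i*k,0),(i*k,5),(0,255,0),1);cv2.putText(c,str(x+i),(i*k,14),0,.33,(0,255,0),1)
    for i in range(0,h,10):
        cv2.line(c,(0,i*k),(5,i*k),(0,255,0),1);cv2.putText(c,str(y+i),(6,i*k+4),0,.33,(0,255,0),1)
    return c
cv2.imwrite("pics/t1.png",np.hstack([crop("pics/top0.png",320,150,80,112,5),crop("pics/top0.png",172,165,76,112,5)]))
cv2.imwrite("pics/s1.png",np.hstack([crop("pics/scene0.png",165,140,100,100,4),crop("pics/scene0.png",312,200,95,100,4)]))
E
```

```text
(no output)
```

View pics/t1.png

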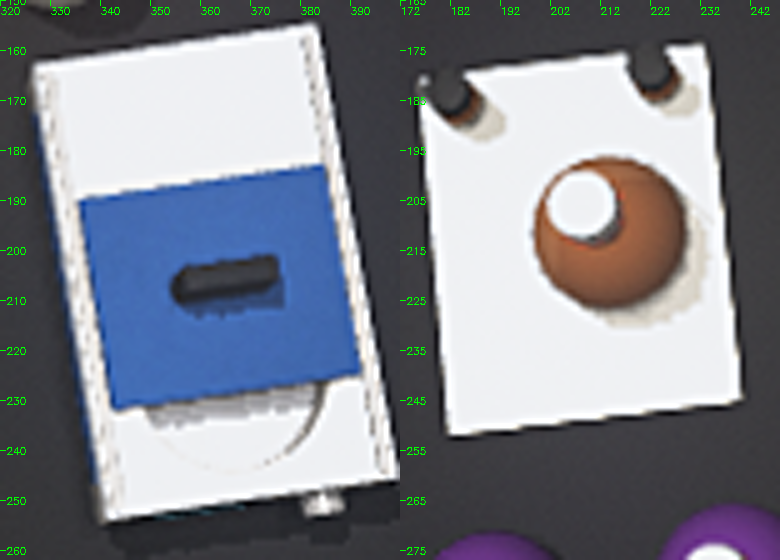

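View pics/s1.png

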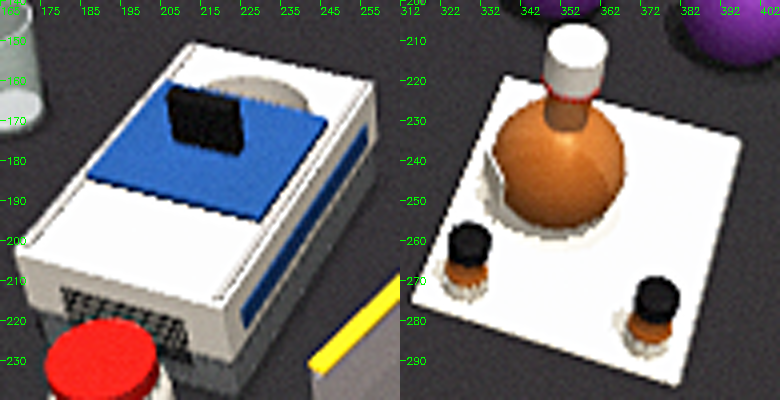

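The grip top is at top (365.8,204.4) / scene (216.5,162.5), and the cap top is at top (208.3,205.4) / scene (356.2,209.5). The four block top corners are readable in both views. The cover is already part open, with a crescent of the well showing on the robot side.

```bash
cat > h.py <<'E'
from bench import bot, imaging
import cv2,numpy as np
from scipy.spatial.transform import Rotation as R
def ray(m,uv):
    n=cv2.undistortPoints(np.array([[uv]],float),m["camera_matrix"],m["D"])[0,0]
    E=m["extrinsics"];return -E[:3,:3].T@E[:3,3],E[:3,:3].T@np.r_[n,1]
def atz(m,uv,z):
    c,d=ray(m,uv);return c+d*(z-c[2])/d[2]
def tri(obs):
    A=np.zeros((3,3));b=np.zeros(3)
    for m,uv in obs:
        c,d=ray(m,uv);d=d/np.linalg.norm(d);P=np.eye(3)-np.outer(d,d);A+=P;b+=P@c
    x=np.linalg.solve(A,b)
    res=[np.linalg.norm(np.cross(x-ray(m,u)[0],ray(m,u)[1]/np.linalg.norm(ray(m,u)[1]))) for m,u in obs]
    return x,max(res)
E
python3 - <<'E'
from h import *
np.set_printoptions(precision=4,suppress=True)
T=imaging.camera_model("top");S=imaging.camera_model("scene")
for n,t,s,z in [("grip",(365.8,204.4),(216.5,162.5),.14),("cap",(208.3,205.4),(356.2,209.5),.144),
 ("FL",(326.8,162.8),(220.5,215.5),.09),("FR",(383.4,154.8),(169.3,203),.09),("NR",(400,246),(213,151),.09),("NL",(340.6,254.4),(259,161),.09),
 ("gFar",(291,148),(247,238),.12),("gNear",(278,278),(320,160),.12)]:
    print(n,*tri([(T,t),(S,s)]),atz(T,t,z),atz(S,s,z))
m=imaging.camera_model("wrist");print(m)
s=bot.state();print(R.from_quat(s["tcp_rot"][[1,2,3,0]]).as_matrix())
E
```

```text
grip [ 0.543  -0.2078  0.1447] 0.001435973552847785 [ 0.5446 -0.2097  0.14  ] [ 0.5378 -0.2105  0.14  ]
cap [0.5414 0.1841 0.1482] 0.0004940723362655813 [0.5422 0.1842 0.144 ] [0.5368 0.1834 0.144 ]
FL [ 0.6622 -0.117   0.0938] 0.0002788848278866869 [ 0.6633 -0.1175  0.09  ] [ 0.6592 -0.1194  0.09  ]
FR [ 0.6835 -0.2653  0.0887] 0.001603042827796843 [ 0.6842 -0.2664  0.09  ] [ 0.6839 -0.2625  0.09  ]
NR [ 0.4441 -0.3002  0.0879] 0.0012841236529190596 [ 0.4446 -0.3009  0.09  ] [ 0.4459 -0.297   0.09  ]
NL [ 0.4233 -0.1497  0.0895] 0.0003774614861870939 [ 0.4231 -0.1493  0.09  ] [ 0.424  -0.1497  0.09  ]
gFar [ 0.6993 -0.0199  0.0993] 0.003965445889543876 [ 0.6958 -0.0232  0.12  ] [ 0.7126 -0.0049  0.12  ]
gNear [0.3625 0.0119 0.1092] 0.0018091454763310634 [0.363  0.0101 0.12  ] [0.375  0.0191 0.12  ]
{'camera_matrix': array([[363.893 ,   0.    , 278.1072],
       [  0.    , 363.893 , 208.9239],
       [  0.    ,   0.    ,   1.    ]]), 'D': array([-0.0798,  0.    ,  0.    ,  0.    ,  0.    ]), 'extrinsics': array([[ 0.2947,  0.9556, -0.0017, -0.6989],
       [ 0.9198, -0.2831,  0.2717, -0.0313],
       [ 0.2591, -0.0817, -0.9624,  0.392 ],
       [ 0.    ,  0.    ,  0.    ,  1.    ]])}
[[-0.9557  0.2944 -0.0003]
 [ 0.2944  0.9557 -0.0009]
 [ 0.     -0.0009 -1.    ]]
```

Heights agree with the text (grip top .145 against .140, cap top .148 against .144, rim about .09). The block has a yaw of about 8°, its centre at (.553,-.208), and the well at about (.499,-.216). I'm moving towards the cover now, at a safe height.

play_rows([
  [-0.78,-0.46,0,0,-1],
  [-0.78,-0.46,0,0,-1],
  [-0.78,-0.46,0,0,-1],
  [-0.78,-0.46,0,0,-1],
])

```text
time: 0.5
ee_pos: [0.2675, 0.6016, 0.2139]
tcp_rot: [-0.0, 0.15, 0.989, -0.0]
force: [0.2, 0.8, 0.2]
grip_width: 0.999
finger_force: 0.0
```

play_rows([
  [-0.78,-0.46,0,0,-1],
  [-0.78,-0.46,0,0,-1],
  [-0.78,-0.46,0,0,-1],
  [-0.78,-0.46,0,0,-1],
])

```text
time: 0.9
ee_pos: [0.328, 0.5355, 0.214]
tcp_rot: [-0.0, 0.149, 0.989, 0.0]
force: [-0.8, 1.0, 0.2]
grip_width: 1.002
finger_force: 0.0
```

play_rows([
  [-0.78,-0.46,0,0,-1],
  [-0.78,-0.46,0,0,-1],
  [-0.78,-0.46,0,0,-1],
  [-0.78,-0.46,0,0,-1],
])

```text
time: 1.3
ee_pos: [0.3888, 0.469, 0.214]
tcp_rot: [-0.0, 0.149, 0.989, 0.0]
force: [0.3, 0.5, -0.5]
grip_width: 1.0
finger_force: 0.0
```

play_rows([
  [-0.78,-0.46,0,0,-1],
  [-0.78,-0.46,0,0,-1],
  [-0.78,-0.46,0,0,-1],
  [-0.78,-0.46,0,0,-1],
])

```text
time: 1.7
ee_pos: [0.4497, 0.4023, 0.2139]
tcp_rot: [-0.0, 0.149, 0.989, 0.0]
force: [0.6, -0.1, 0.1]
grip_width: 1.0
finger_force: 0.0
```

play_rows([
  [-0.52,-0.94,0,0.09,-1],
  [-0.52,-0.94,0,0.09,-1],
  [-0.52,-0.94,0,0.09,-1],
  [-0.52,-0.94,0,0.09,-1],
  [-0.52,-0.94,0,0.09,-1],
])

```text
time: 2.2
ee_pos: [0.4715, 0.2974, 0.214]
tcp_rot: [-0.0, 0.419, 0.908, 0.0]
force: [-0.1, -0.5, 0.1]
grip_width: 1.001
finger_force: 0.0
```

play_rows([
  [-0.94,-0.51,0,0.09,-1],
  [-0.94,-0.51,0,0.09,-1],
  [-0.94,-0.51,0,0.09,-1],
  [-0.94,-0.51,0,0.09,-1],
  [-0.94,-0.51,0,0.09,-1],
])

```text
time: 2.7
ee_pos: [0.4942, 0.1925, 0.214]
tcp_rot: [-0.0, 0.655, 0.756, 0.0]
force: [-0.4, -0.3, -0.4]
grip_width: 0.999
finger_force: 0.0
```

play_rows([
  [-1,-0.02,0,0,-1],
  [-1,-0.02,0,0,-1],
  [-1,-0.02,0,0,-1],
  [-1,-0.02,0,0,-1],
])

```text
time: 3.1
ee_pos: [0.5065, 0.0926, 0.214]
tcp_rot: [-0.0, 0.654, 0.756, 0.0]
force: [0.0, 0.9, -0.6]
grip_width: 1.002
finger_force: 0.0
```

play_rows([
  [-1,-0.02,0,0,-1],
  [-1,-0.02,0,0,-1],
  [-1,-0.02,0,0,-1],
  [-1,-0.02,0,0,-1],
])

```text
time: 3.5
ee_pos: [0.5187, -0.0062, 0.2139]
tcp_rot: [-0.0, 0.655, 0.756, 0.0]
force: [-0.0, 0.3, 0.5]
grip_width: 1.003
finger_force: 0.0
```

play_rows([
  [-1,-0.02,0,0,-1],
  [-1,-0.02,0,0,-1],
  [-1,-0.02,0,0,-1],
  [-1,-0.02,0,0,-1],
  [-1,-0.02,0,0,-1],
])

```text
time: 4.0
ee_pos: [0.5306, -0.1044, 0.2138]
tcp_rot: [-0.0, 0.654, 0.756, -0.0]
force: [-0.5, -0.1, -0.3]
grip_width: 1.0
finger_force: 0.0
```

```bash
python3 - <<'E'
from h import *
s=bot.state();print(s["ee_pos"],s["tcp_rot"])
im=imaging.camera("wrist");m=imaging.camera_model("wrist")
np.savez("w1.npz",**m)
cv2.imwrite("pics/w1.png",cv2.resize(cv2.cvtColor(im,cv2.COLOR_RGB2BGR),(784,588),interpolation=cv2.INTER_CUBIC))
for p in [(.543,-.208,.14),(.4988,-.2158,.09)]:
    print(cv2.projectPoints(np.array([p]),cv2.Rodrigues(m["extrinsics"][:3,:3])[0],m["extrinsics"][:3,3],m["camera_matrix"],m["D"])[0]*1.4)
E
```

```text
[ 0.53060875 -0.10438801  0.2137699 ] [-2.37224983e-04  6.54479508e-01  7.56079703e-01 -1.13833547e-05]
[[[384.23286987 481.83608396]]]
[[[317.04792928 436.19124849]]]
```

View pics/w1.png

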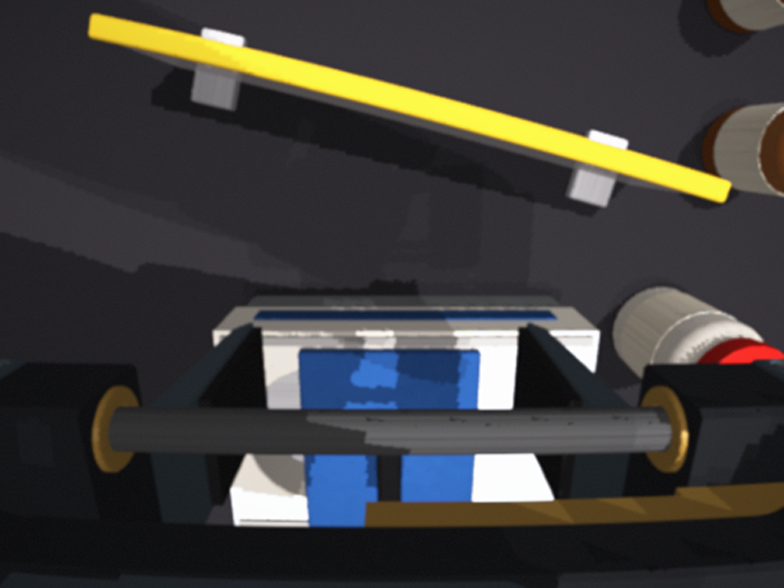

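The wrist view confirms the block is aligned with the tool. The black grip is at about x=389 (predicted 384), so roughly 1–2 mm further along +x. I'll go over it, down, and grip.

play_rows([
  [-1,-0.02,0.3,0,-1],
  [-1,-0.02,0.3,0,-1],
  [-1,-0.02,0.3,0,-1],
  [-1,-0.02,0.3,0,-1],
  [-1,-0.02,0.3,0,-1],
])

```text
time: 4.55
ee_pos: [0.5427, -0.2041, 0.1841]
tcp_rot: [-0.0, 0.655, 0.756, 0.0]
force: [0.6, 0.1, 0.5]
grip_width: 1.003
finger_force: 0.0
```

play_rows([
  [-0.05,0,0.25,0,-1],
  [-0.05,0,0.5,0,-1],
  [-0.05,0,0.68,0,-1],
  [-0.05,0,0.76,0,-1],
  [-0.05,0,0.76,0,-1],
])

```text
time: 5.05
ee_pos: [0.5431, -0.2093, 0.1076]
tcp_rot: [-0.001, 0.655, 0.756, -0.0]
force: [-0.6, -0.4, -0.3]
grip_width: 0.998
finger_force: 0.0
```

play_rows([
  [0,0,0,0,1],
  [0,0,0,0,1],
  [0,0,0,0,1],
  [0,0,0,0,1],
  [0,0,0,0,1],
])

```text
time: 5.55
ee_pos: [0.5434, -0.2106, 0.1082]
tcp_rot: [0.0, 0.656, 0.755, 0.0]
force: [-0.0, 0.4, 0.2]
grip_width: 0.593
finger_force: 0.0
```

play_rows([
  [0,0,0,0,1],
  [0,0,0,0,1],
  [0,0,0,0,1],
  [0,0,0,0,1],
  [0,0,0,0,1],
])

```text
time: 6.05
ee_pos: [0.5435, -0.2105, 0.1079]
tcp_rot: [0.0, 0.656, 0.755, 0.0]
force: [1.8, 0.1, -1.9]
grip_width: 0.155
finger_force: 1.1
```

play_rows([
  [0,0,0,0,1],
  [0,0,0,0,1],
  [0,0.05,0,0,1],
  [0,0.1,0,0,1],
  [0,0.15,0,0,1],
])

```text
time: 6.55
ee_pos: [0.5585, -0.2084, 0.1079]
tcp_rot: [-0.0, 0.655, 0.755, -0.0]
force: [-2.7, -0.4, 3.3]
grip_width: 0.153
finger_force: 30.0
```

play_rows([
  [0,0.08,0,0,1],
  [0,0.16,0,0,1],
  [0,0.24,0,0,1],
  [0,0.3,0,0,1],
  [0,0.35,0,0,1],
])

```text
time: 7.05
ee_pos: [0.5935, -0.2034, 0.1079]
tcp_rot: [-0.0, 0.655, 0.755, 0.0]
force: [-3.3, 1.2, 3.3]
grip_width: 0.155
finger_force: 30.0
```

Gripped, and the drag is the expected ~2.7 N. It has moved 50 mm, so from here I creep in small steps to feel for the stop.

play_rows([
  [0,0.02,0,0,1],
  [0,0.04,0,0,1],
  [0,0.06,0,0,1],
  [0,0.08,0,0,1],
  [0,0.08,0,0,1],
])

```text
time: 7.55
ee_pos: [0.601, -0.2023, 0.1079]
tcp_rot: [0.0, 0.656, 0.755, 0.0]
force: [-0.1, 3.7, 1.6]
grip_width: 0.153
finger_force: 30.0
```

play_rows([
  [0,0.015,0,0,1],
  [0,0.03,0,0,1],
  [0,0.045,0,0,1],
  [0,0.045,0,0,1],
])

```text
time: 7.95
ee_pos: [0.6054, -0.2016, 0.1079]
tcp_rot: [0.0, 0.656, 0.755, 0.0]
force: [-0.3, 4.6, 2.8]
grip_width: 0.155
finger_force: 30.0
```

play_rows([
  [0,0.01,0,0,1],
  [0,0.02,0,0,1],
  [0,0.03,0,0,1],
])

```text
time: 8.25
ee_pos: [0.6082, -0.2013, 0.1079]
tcp_rot: [-0.0, 0.656, 0.755, -0.0]
force: [-3.5, 3.3, 3.5]
grip_width: 0.156
finger_force: 30.0
```

play_rows([
  [0,0.01,0,0,1],
  [0,0.02,0,0,1],
  [0,0.03,0,0,1],
])

```text
time: 8.55
ee_pos: [0.6105, -0.2009, 0.1079]
tcp_rot: [-0.001, 0.655, 0.755, -0.001]
force: [-14.3, 1.8, 12.4]
grip_width: 0.151
finger_force: 30.0
```

The force is rising at x≈.610, which is probably the stop. One more millimetre to confirm.

play_rows([
  [0,0.01,0,0,1],
  [0,0.01,0,0,1],
])

```text
time: 8.75
ee_pos: [0.6105, -0.2009, 0.1079]
tcp_rot: [-0.002, 0.655, 0.755, -0.001]
force: [-17.5, 1.0, 14.7]
grip_width: 0.15
finger_force: 30.0
```

Stop found (no travel, 17 N). Open and rise.

play_rows([
  [0,0,0,0,-1],
  [0,0,0,0,-1],
  [0,0,0,0,-1],
  [0,0,0,0,-1],
  [0,0,0,0,-1],
])

```text
time: 9.25
ee_pos: [0.6123, -0.2008, 0.1079]
tcp_rot: [0.0, 0.656, 0.755, 0.0]
force: [0.8, -0.4, 0.5]
grip_width: 0.558
finger_force: 0.0
```

play_rows([
  [0,-0.01,0,0,-1],
  [0,-0.01,0,0,-1],
  [0,-0.01,0,0,-1],
  [0,-0.01,0,0,-1],
  [0,-0.01,0,0,-1],
])

```text
time: 9.75
ee_pos: [0.6112, -0.2009, 0.1079]
tcp_rot: [0.0, 0.656, 0.755, -0.0]
force: [0.2, 0.2, -0.2]
grip_width: 0.984
finger_force: 0.0
```

play_rows([
  [0,0,-0.25,0,-1],
  [0,0,-0.5,0,-1],
  [0,0,-0.8,0,-1],
  [0,0,-1,0,-1],
  [0,0,-1,0,-1],
])

```text
time: 10.25
ee_pos: [0.6126, -0.2015, 0.211]
tcp_rot: [0.002, 0.656, 0.755, 0.001]
force: [-0.5, -0.1, -1.2]
grip_width: 1.0
finger_force: 0.0
```

play_rows([
  [0.5,0,0,0,-1],
  [1,0,0,0,-1],
  [1,0,0,0,-1],
  [1,0,0,0,-1],
])

```text
time: 10.65
ee_pos: [0.5967, -0.101, 0.2072]
tcp_rot: [-0.0, 0.655, 0.756, -0.0]
force: [0.0, -0.7, 0.1]
grip_width: 0.992
finger_force: 0.0
```

play_rows([
  [0.5,0,0,0,-1],
  [1,0,0,0,-1],
  [1,0,0,0,-1],
  [1,0,0,0,-1],
])

```text
time: 11.05
ee_pos: [0.5832, -0.003, 0.2076]
tcp_rot: [-0.0, 0.655, 0.756, -0.0]
force: [-0.3, -0.1, 0.6]
grip_width: 0.998
finger_force: 0.0
```

```bash
python3 - <<'E'
from h import *
for i in range(1):
    s=bot.state();print(s["ee_pos"],s["tcp_rot"],s["joint_pos"],s["grip_width"])
    im=imaging.camera("wrist");m=imaging.camera_model("wrist");np.savez("w2.npz",**m)
    cv2.imwrite("pics/w2.png",cv2.resize(cv2.cvtColor(im,cv2.COLOR_RGB2BGR),(784,588),interpolation=cv2.INTER_CUBIC))
E
```

```text
[ 0.58316971 -0.00296585  0.20756931] [-3.36666657e-05  6.55142425e-01  7.55505380e-01 -1.48967661e-04] [-4.49614001e-02  2.05493934e-01  1.97762162e+00 -2.34412049e-04
  9.58714786e-01 -1.86880754e-01] 0.9984654506014878
```

View pics/w2.png

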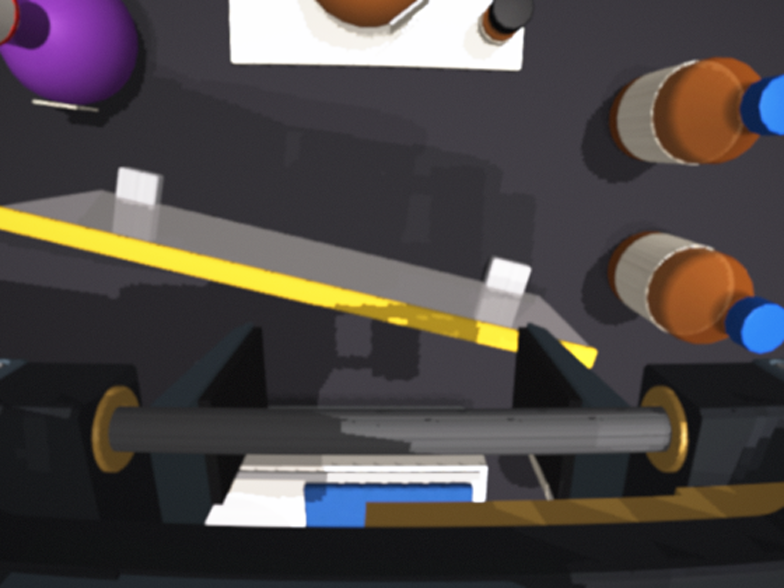

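The cover now parks over the +x half and the guard is below the tool. Next I close in towards the flask and look at the cap.

play_rows([
  [0.4,-0.08,0,0,-1],
  [0.8,-0.15,0,0,-1],
  [0.8,-0.15,0,0,-1],
  [0.8,-0.15,0,0,-1],
])

```text
time: 11.5
ee_pos: [0.5573, 0.0734, 0.2079]
tcp_rot: [0.0, 0.656, 0.755, -0.0]
force: [-0.3, 0.5, 0.2]
grip_width: 0.997
finger_force: 0.0
```

```bash
python3 - <<'E'
from h import *
s=bot.state();print(s["ee_pos"],s["tcp_rot"])
im=imaging.camera("wrist");m=imaging.camera_model("wrist");np.savez("w3.npz",**m)
cv2.imwrite("pics/w3.png",cv2.resize(cv2.cvtColor(im,cv2.COLOR_RGB2BGR),(784,588),interpolation=cv2.INTER_CUBIC))
for p in [(.5414,.1841,.144),(.5414,.1841,.128)]:
    print(cv2.projectPoints(np.array([p]),cv2.Rodrigues(m["extrinsics"][:3,:3])[0],m["extrinsics"][:3,3],m["camera_matrix"],m["D"])[0]*1.4)
E
```

```text
[0.5573184  0.07341866 0.20785668] [ 1.14737953e-04  6.55576589e-01  7.55128679e-01 -3.42569725e-05]
[[[387.33779082  64.23639621]]]
[[[387.4869863   69.77650306]]]
```

View pics/w3.png

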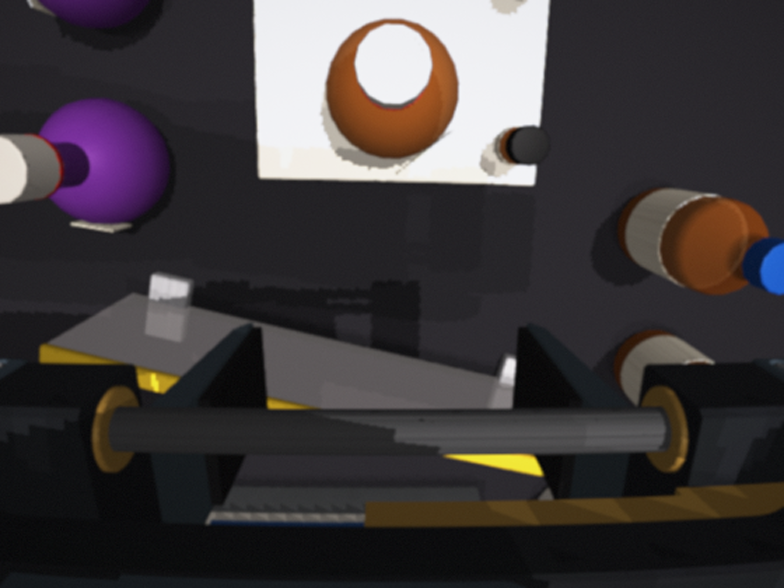

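The cap top is at (394,63) in this picture, against (387,64) predicted. I'll fuse all three views.

```bash
python3 - <<'E'
from h import *
np.set_printoptions(precision=4,suppress=True)
T=imaging.camera_model("top");S=imaging.camera_model("scene");W=dict(np.load("w3.npz"))
t,s,w=(208.3,205.4),(356.2,209.5),(394/1.4,63/1.4)
print(tri([(T,t),(W,w)]),tri([(S,s),(W,w)]),tri([(T,t),(S,s),(W,w)]))
for a,u in((T,t),(S,s),(W,w)):print(atz(a,u,.144))
W1=dict(np.load("w1.npz"));print(atz(W1,(389/1.4,480/1.4),.14))
E
```

```text
(array([0.544 , 0.1864, 0.132 ]), np.float64(0.0003984553290181524)) (array([0.544 , 0.1846, 0.1507]), np.float64(0.0006579098439611655)) (array([0.5426, 0.1842, 0.1489]), np.float64(0.0016152965783345356))
[0.5422 0.1842 0.144 ]
[0.5368 0.1834 0.144 ]
[0.5442 0.185  0.144 ]
[ 0.5455 -0.2064  0.14  ]
```

play_rows([
  [0.5,0,0,0,-1],
  [0.9,0,0,0,-1],
  [1,0,0,0,-1],
  [1,0,0,0,-1],
  [1,0,0,0,-1],
])

```text
time: 12.05
ee_pos: [0.5434, 0.1718, 0.2078]
tcp_rot: [0.0, 0.656, 0.755, -0.0]
force: [-0.4, 0.3, -0.1]
grip_width: 0.999
finger_force: 0.0
```

play_rows([
  [0.12,0.01,0.1,0,-1],
  [0.12,0.01,0.4,0,-1],
  [0.12,0.01,0.7,0,-1],
  [0.12,0.01,0.9,0,-1],
  [0.12,0.01,0.98,0,-1],
])

```text
time: 12.55
ee_pos: [0.5411, 0.1844, 0.1073]
tcp_rot: [-0.001, 0.656, 0.755, -0.001]
force: [0.4, -0.1, 0.2]
grip_width: 0.996
finger_force: 0.0
```

play_rows([
  [0,0,0,0,1],
  [0,0,0,0,1],
  [0,0,0,0,1],
  [0,0,0,0,1],
  [0,0,0,0,1],
])

```text
time: 13.05
ee_pos: [0.5425, 0.1853, 0.1106]
tcp_rot: [0.0, 0.656, 0.755, 0.0]
force: [-0.3, -0.3, -0.5]
grip_width: 0.592
finger_force: 0.0
```

play_rows([
  [0,0,0,0,1],
  [0,0,0,0,1],
  [0,0,0,0,1],
  [0,0,0,0,1],
  [0,0,0,0,1],
])

```text
time: 13.55
ee_pos: [0.5424, 0.1853, 0.11]
tcp_rot: [0.0, 0.656, 0.755, 0.0]
force: [0.9, 0.6, 1.0]
grip_width: 0.365
finger_force: 30.0
```

Cap gripped (33 mm, 30 N). Lift it, then check the grasp and the now-open well in one composite picture.

play_rows([
  [0,0,-0.1,0,1],
  [0,0,-0.3,0,1],
  [0,0,-0.55,0,1],
  [0,0,-0.8,0,1],
  [0,0,-0.9,0,1],
])

```text
time: 14.05
ee_pos: [0.5428, 0.1854, 0.2024]
tcp_rot: [0.001, 0.656, 0.755, 0.001]
force: [-0.2, 0.9, -3.2]
grip_width: 0.368
finger_force: 30.0
```

play_rows([
  [0,0,-0.2,0,1],
  [0,0,-0.45,0,1],
  [0,0,-0.65,0,1],
  [0,0,-0.75,0,1],
  [0,0,-0.75,0,1],
])

```text
time: 14.55
ee_pos: [0.5425, 0.1853, 0.2756]
tcp_rot: [0.0, 0.656, 0.755, 0.001]
force: [-0.9, -0.1, -3.5]
grip_width: 0.364
finger_force: 30.0
```

```bash
python3 - <<'E'
from h import *
s=bot.state();print(s["ee_pos"],s["tcp_rot"],s["force"],s["grip_width"])
for n in("scene","top"): cv2.imwrite(f"pics/{n}4.png",cv2.cvtColor(imaging.camera(n),cv2.COLOR_RGB2BGR))
def crop(f,x,y,w,h,k):
    c=cv2.resize(cv2.imread(f)[y:y+h,x:x+w],None,fx=k,fy=k,interpolation=cv2.INTER_CUBIC)
    for i in range(0,w,10): cv2.line(c,(i*k,0),(i*k,5),(0,255,0),1);cv2.putText(c,str(x+i),(i*k,14),0,.33,(0,255,0),1)
    for i in range(0,h,10): cv2.line(c,(0,i*k),(5,i*k),(0,255,0),1);cv2.putText(c,str(y+i),(6,i*k+4),0,.33,(0,255,0),1)
    return c
a=crop("pics/top4.png",320,150,84,112,5)
b=np.vstack([crop("pics/scene4.png",165,135,90,60,4),crop("pics/scene4.png",312,150,90,80,4)])
cv2.imwrite("pics/c4.png",np.hstack([a,b]))
E
```

```text
[0.54247168 0.18530384 0.27564711] [3.50801982e-04 6.55543646e-01 7.55157004e-01 5.51080374e-04] [-0.9075239  -0.07660105 -3.48247871] 0.36370260720381
```

View pics/c4.png

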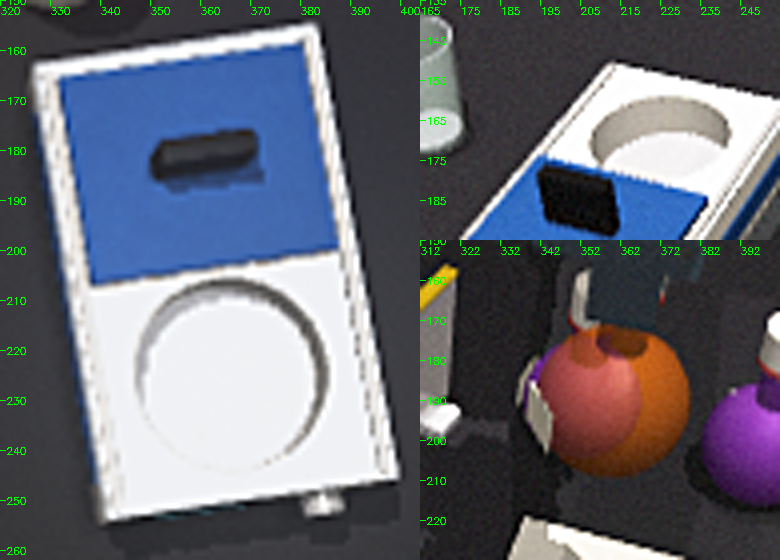

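The well is fully open, with its rim centred at top-view (366.5,224.9). The flask hangs clean and upright above the tray.

```bash
python3 - <<'E'
from h import *
T=imaging.camera_model("top");W1=dict(np.load("w1.npz"))
w=atz(T,(366.5,224.9),.09);print(w)
th=np.radians(98.1)
for W in (w,(.5005,-.2160,0)):
    d=np.array(W[:2])-bot.state()["ee_pos"][:2]
    print(d,"tool x,y",d@[np.cos(th),np.sin(th)],d@[np.sin(th),-np.cos(th)])
E
```

```text
[ 0.49879524 -0.21731957  0.09      ]
[-0.04290155 -0.40239875] tool x,y -0.39233940019734376 -0.09917202790198185
[-0.04119679 -0.40107917] tool x,y -0.391273192429676 -0.0972983463181134
```

play_rows([
  [-0.1,-0.03,0,0,1],
  [-0.3,-0.08,0,0,1],
  [-0.55,-0.14,0,0,1],
  [-0.8,-0.2,0,0,1],
  [-0.98,-0.246,0,0,1],
])

```text
time: 15.15
ee_pos: [0.5307, 0.0829, 0.2738]
tcp_rot: [-0.0, 0.656, 0.755, -0.001]
force: [-0.5, -0.1, -2.7]
grip_width: 0.366
finger_force: 30.0
```

play_rows([
  [-0.2,-0.05,0,0,1],
  [-0.4,-0.1,0,0,1],
  [-0.6,-0.15,0,0,1],
  [-0.8,-0.2,0,0,1],
  [-0.98,-0.246,0,0,1],
])

```text
time: 15.65
ee_pos: [0.5201, -0.0172, 0.2739]
tcp_rot: [-0.001, 0.656, 0.755, -0.001]
force: [-0.4, 1.2, -3.4]
grip_width: 0.366
finger_force: 30.0
```

play_rows([
  [-0.2,-0.05,0,0,1],
  [-0.4,-0.1,0,0,1],
  [-0.6,-0.15,0,0,1],
  [-0.8,-0.2,0,0,1],
  [-0.98,-0.246,0,0,1],
])

```text
time: 16.15
ee_pos: [0.5094, -0.1175, 0.2739]
tcp_rot: [-0.001, 0.656, 0.755, -0.0]
force: [0.3, 0.4, -2.7]
grip_width: 0.369
finger_force: 30.0
```

play_rows([
  [-0.2,-0.05,0,0,1],
  [-0.4,-0.1,0,0,1],
  [-0.6,-0.15,0,0,1],
  [-0.8,-0.2,0,0,1],
  [-0.9,-0.226,0,0,1],
])

```text
time: 16.65
ee_pos: [0.4998, -0.21, 0.274]
tcp_rot: [-0.001, 0.656, 0.755, -0.0]
force: [0.7, 1.5, -4.2]
grip_width: 0.366
finger_force: 30.0
```

play_rows([
  [-0.05,-0.01,0,0,1],
  [-0.075,-0.02,0,0,1],
  [-0.075,-0.02,0,0,1],
  [-0.075,-0.02,0,0,1],
  [-0.075,-0.02,0,0,1],
])

```text
time: 17.15
ee_pos: [0.4999, -0.2157, 0.2749]
tcp_rot: [-0.0, 0.655, 0.755, 0.0]
force: [-0.1, -0.3, -3.0]
grip_width: 0.365
finger_force: 30.0
```

play_rows([
  [-0.01,0,0.1,0,1],
  [-0.01,0,0.25,0,1],
  [-0.01,0,0.4,0,1],
  [-0.01,0,0.5,0,1],
  [-0.01,0,0.55,0,1],
])

```text
time: 17.65
ee_pos: [0.4993, -0.2169, 0.2181]
tcp_rot: [-0.001, 0.656, 0.755, -0.0]
force: [0.1, 0.6, -3.2]
grip_width: 0.371
finger_force: 30.0
```

play_rows([
  [0,0,0.04,0,1],
  [0,0,0.08,0,1],
  [0,0,0.11,0,1],
  [0,0,0.11,0,1],
  [0,0,0.11,0,1],
])

```text
time: 18.15
ee_pos: [0.5001, -0.2173, 0.2092]
tcp_rot: [0.0, 0.656, 0.755, 0.0]
force: [0.0, 0.1, -2.7]
grip_width: 0.365
finger_force: 30.0
```

play_rows([
  [0,0,0,0,1],
  [0,0,0,0,1],
  [0,0,0,0,1],
  [0,0,0,0,1],
  [0,0,0,0,1],
])

```text
time: 18.65
ee_pos: [0.4999, -0.2172, 0.2089]
tcp_rot: [-0.0, 0.656, 0.755, -0.0]
force: [-0.0, 0.1, -4.6]
grip_width: 0.369
finger_force: 30.0
```

```bash
python3 - <<'E'
from h import *
s=bot.state();print(s["ee_pos"],s["tcp_rot"],s["force"],s["grip_width"])
for n in("scene","top"): cv2.imwrite(f"pics/{n}5.png",cv2.cvtColor(imaging.camera(n),cv2.COLOR_RGB2BGR))
a=cv2.resize(cv2.imread("pics/scene5.png")[110:220,160:270],None,fx=4,fy=4,interpolation=cv2.INTER_CUBIC)
b=cv2.resize(cv2.imread("pics/top5.png")[150:260,310:400],None,fx=4,fy=4,interpolation=cv2.INTER_CUBIC)
S=imaging.camera_model("scene");E=S["extrinsics"]
pj=lambda p:((cv2.projectPoints(np.array(p,float),cv2.Rodrigues(E[:3,:3])[0],E[:3,3],S["camera_matrix"],S["D"])[0].reshape(-1,2)-[160,110])*4).round(1)
ax=s["ee_pos"]*[1,1,0]
print("scene crop px of expected underside, bulb centre:",pj([ax+[0,0,.105],ax+[0,0,.141]]))
cv2.imwrite("pics/c5.png",np.hstack([a,b]))
E
```

```text
[ 0.49992803 -0.21719616  0.2089489 ] [-2.96771123e-06  6.55507288e-01  7.55188847e-01 -1.76940421e-05] [-0.04365763  0.14747154 -4.63015516] 0.36917629665951646
scene crop px of expected underside, bulb centre: [[256.3 218. ]
 [250.2 176.1]]
```

View pics/c5.png

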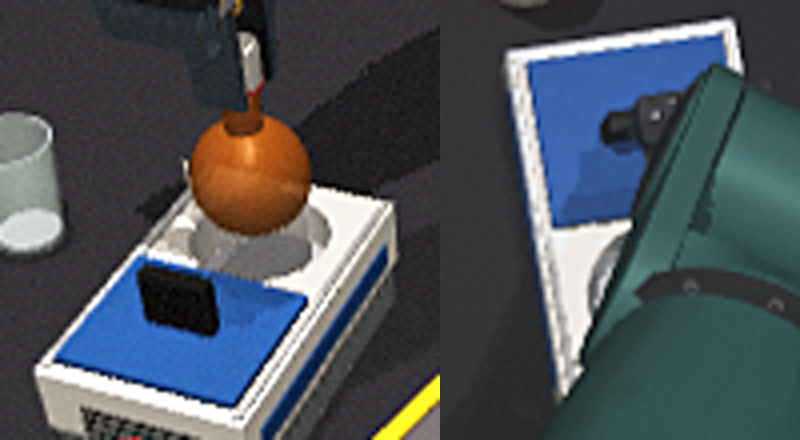

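The flask hangs upright over the open well. Its bulb centre is at crop (250,174) against (250,176) expected. The cover is still at its stop, so I'm handing in.

```bash
python3 -c "
from bench import bot
print(bot.hand_in())"
```

```text
the job is handed in; nothing more can be done
None
```

The job is handed in at about 19 s: the cover is slid open to its stop, and the amber flask went over the guard and is held upright and still, centred over the open well to within about 2 mm, its bottom about 15 mm above the rim.

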